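# Put the hygrometer back and close the incubation chamber on its seal

## Robot

A 7-joint arm with a two-finger parallel gripper is mounted at the origin on a cart in front of the work surface, level with it; the furniture and walls round the work are solid. World frame = base frame: x ahead of the robot, y to its left, z up, the work surface at z = 0. Lengths are in mm, angles in rad, forces in N, time in s.
With the tool pointing down it reaches from about 400 to 875 mm from the base axis. Payload 19.3 kg.
Tool frame: the origin (TCP) lies at the very end of the fingers, on their centre line; the grasp point (between the pads) lies 19 mm behind it (grip_point_offset is the z of the grasp point in the tool frame, in mm); z points along the fingers, y is the line along which they close (so a half turn about z gives the same grasp; the last joint's range is limited). The gripper opens to 85 mm and grips with 20 to 120 N. Pads are 22 mm wide; open, the fingers measure 114 mm over their backs; the gripper's body (76 mm by 85 mm) begins 54 mm behind the grasp point. The pads swing forward as they close: fully open they stand 13 mm farther back than shut.
Start: joints at [-1.343, 0.521, -0.036, 1.599, 0.021, 1.021, -0.113], TCP at [183.405, 597.476, 231.291] pointing down, gripper open.
Joint ranges: [-2.91, 2.91], [-0.3, 2.13], [-1.5, 1.42], [0.17, 2.43], [-1.26, 4.41], [0.16, 1.93], [-2.52, 2.52]. Speed limits (rad/s): [1.89, 1.89, 2.39, 2.39, 3.01, 3.01, 3.01].

## Interface

Orientations are given as a 3x3 rotation matrix whose columns are the frame's x, y, z axes.
In Python, from workcell import movep, movel, goto_joints, open_gripper, clamp, wait, inverse_kinematics, read_state, camera, PlanningError, finish_job, grip_point_offset gives the robot as it stands. Calls block until the motion is done:
- movep(position, orientation): joint-space move of the TCP to a pose.
- movel(position, frame=None, max_speed=150, guard=None): straight line of the TCP; frame=None keeps the orientation; max_speed is the mean speed in mm/s. With guard (N) it stops when the force on the tool has changed by that much, and returns True; else False.
- goto_joints(angles): joint-space move.
- open_gripper() and clamp(): open the fingers fully, or close them until they stop; the grip force is fixed at half the most.
- wait(seconds).
- inverse_kinematics(position, orientation): joint angles nearest the present ones, or None.
- read_state(): the state.
- camera(name): name is "side" or "top"; returns a dict with "image" (420x560x3 uint8, blue, green, red), "range_z" (420x560 float32, mm along the optical axis (not along the pixel's ray), 0 where there is no reading), "fx", "fy", "cx", "cy" (pixels), "cam_to_world" (4x4, takes a point from camera to world coordinates). Camera axes: x right, y up, looking along -z (the intrinsics and any distortion apply to the point x, -y, -z); pixel columns grow to the right and rows downward; lengths in mm; the calibration is good to about 2 mm. A picture is of the moment at which its call begins.
A pose or a line that the arm cannot do raises PlanningError and nothing moves.
- finish_job(): hands the job in; it is judged then, once.
The state is a dict: "time": time; "qpos": joint angles; "qvel": joint speeds; "joint_efforts": joint torques, N m; "eef_pos": TCP position; "tool_rot": TCP orientation; "ft_force": force on the tool from outside, world axes, zero at the start; "torque": the same for the moment, N m; "finger_gap": finger opening in mm; "gripper_force": force on a finger pad.
Only numpy, scipy, OpenCV 4.12 (cv2) and the standard library are available. Lean on these libraries where they do the work, as an engineer would, in place of code of your own. Each camera call takes 0.05 s, during which the arm holds its last target. There are 200 camera calls.

## Task

Close up the small grey incubation chamber: set the round dial hygrometer face up in its four-lug cradle inside and let go of it, then put the pale aluminium cover on and turn its black wing fastener until the cross-bar under the cover lines up with the slot in the steel bridge. Push the cover fully down against the springy rubber seal and finish while still holding it down there with the bar through the slot, not locked, so that I can check the seal all round. Leave the other things on the table where they are.

Things in the scene. Friction and masses are not known exactly. Their poses are not given: they have to be found in the camera images.
- chamber: Grey open-topped box, fixed, 140 mm along its x, 250 along its y, rim 100 mm high, walls 6 mm with an outer slope on the top 10 mm. Origin: centre of its underside, on the table; z up. A shoulder, top 80 mm high, runs round outside. The +y cell holds a rearing jar that stays; the -y cell the hygrometer's cradle. Small control panel on its front (-x).
- slot (a point): Middle of the slot in the 32 mm wide, 3 mm thick steel bridge that crosses the chamber's middle along x; on the bridge's upper face, 90.5 mm above the chamber's origin. The slot is 40 mm along the chamber's x and 16 mm along its y. Axes as the chamber's.
- seat (a point): Middle of the hygrometer's cradle, on the upper face of the white shelf in the chamber's -y cell: [0, -67, 70] mm in the chamber's frame. Four lugs 7 mm high stand round it on the diagonals, inner faces 33.5 mm from it; the gaps towards +-x and +-y leave room for fingers.
- hygrometer: Grey dial hygrometer puck, 60 mm diameter, 19 mm high, about 30 g, face up on the table at the right. Origin: centre of its underside; z up. Grip it across the rim. In its cradle the origin lies at the point seat.
- cover: Pale aluminium cap, 151 mm along its x, 261 along its y, 0.45 kg, on the table at the left. Origin: middle of its skirt's lower edge plane; z up; top face at z = 27 mm. Slips over the chamber's walls with 2.5 mm play a side, x on x, y on y, either way round. It rests on the seal with its origin 89 mm above the chamber's, and is fully down at 80; with the bar not in line it stops at 87.
- wing (a point): Middle of the fastener's black wing, on the cover's axis, 46 mm above the cover's origin. The wing is 54 mm long (this point's x), 10 thick (y), 20 high (36 to 56 mm above the cover's origin); the cover can be lifted by it. Under the cover the fastener has a cross-bar 30 x 8 mm parallel to the wing, its underside 3 mm above the skirt's lower edge.
- fastener (a joint): Angle of wing and cross-bar in the cover, rad, counter-clockwise from above. 0: along the cover's x, in line with the two index marks on the cover, and with the slot once the cover is on; the bar enters within about 0.1 rad of that. Turns from -1.75 to 1.75 against 0.05 N m of friction and stays where left. Starts at 0.7 to 1.35.
- seal (a joint): How far the rubber seal on the chamber's rim is pressed down, m: 0 free (its top 112 mm above the table), 0.009 fully down. It pushes back with 6 N at first touch and 14 N fully down (the cover's weight is about 4.5 N of that), so the cover rises again when let go.
- dropper: Brown dropper bottle, 33 mm diameter, 102 mm high, standing between chamber and cover; origin at the centre of its underside. Not to be disturbed.
- label_roll: Roll of blank labels, 55 mm diameter, 25 mm high; origin at the centre of its underside. Not to be disturbed.
- tweezers: Steel tweezers, 164 mm long, lying flat; origin at the middle of the underside. Not to be disturbed.
- cup_open: Empty clear cup, 89 mm diameter, 60 mm high; origin at the centre of its underside. Not to be disturbed.
Mind the look-alikes: they are no part of the job. What is shaped like the hygrometer but blue or purple is not meant.

How it is judged (in metres and radians):
On the way:
1. the hygrometer lies in its cradle in the chamber and has been let go (horizontal distance between hygrometer and seat below 0.006 m and z of hygrometer in the frame of seat between -0.003 and 0.004 m and angle between hygrometer's own z axis and vertical below 0.12 rad and contact force between the fingers and hygrometer below 0.1 N), for 0.2 s.
At the end, for the whole second after the job is handed in: Hygrometer flat in its cradle (6 mm); cover level over the rim, within 2.5 mm of fully down on the shoulder; wing and bar along the slot (0.25 rad); seal pressed at least 6.5 of its 9 mm; the robot still touches the cover and holds it down, at rest (horizontal distance between hygrometer and seat below 0.006 m and z of hygrometer in the frame of seat between -0.003 and 0.004 m and angle between hygrometer's own z axis and vertical below 0.12 rad and z of cover in the frame of chamber below 0.0825 m and horizontal distance between cover and chamber below 0.006 m and angle between the y axis of cover and the y axis of chamber, either way round below 0.06 rad and angle between cover's own z axis and vertical below 0.04 rad and angle between the x axis of wing and the x axis of chamber, either way round below 0.25 rad and value of joint seal above 0.0065 m and contact force between any of the fingers, the arm and cover above 2 N and linear speed of cover below 0.02 m/s); the arm keeps its last pose, push and grip.
It fails at once if the dropper is pushed away or knocked over (distance of dropper from where it was at the start of the episode above 0.04 m or angle between dropper's own z axis and vertical above 0.6 rad).
It fails at once if the label roll is pushed away or knocked over (distance of label_roll from where it was at the start of the episode above 0.04 m).
It fails at once if the tweezers are pushed away or knocked over (distance of tweezers from where it was at the start of the episode above 0.04 m).
It fails at once if the cup is pushed away or knocked over (distance of cup_open from where it was at the start of the episode above 0.04 m or angle between cup_open's own z axis and vertical above 0.6 rad).
It also fails if it takes over 64 s, if anything falls off the work surface, if the arm or the gripper's body presses on something with over 40 N, if the wrist force passes 120 N, or if a joint passes its speed limit or range.

## Working session

There is one attempt and no reset: what is moved stays moved. The work goes in short steps, each a Python script; the robot and the scene stay as the last script left them, time stands still between calls to the robot, and variables do not carry over. Pictures are saved under pics/ and viewed, at most 10 in all, crops included, and the job is handed in when it is done.

```bash
mkdir -p pics; ls
python3 - <<'E'
from workcell import *
import cv2,numpy as np,pickle
s=read_state();print(s['time'],s['eef_pos'],s['tool_rot'],s['finger_gap'],grip_point_offset)
for n in('top','side'):
    c=camera(n);pickle.dump(c,open(f'pics/{n}0.pkl','wb'));cv2.imwrite(f'pics/{n}0.png',c['image'])
    print(n,c['fx'],c['fy'],c['cx'],c['cy'],np.round(c['cam_to_world'],3).tolist(),[k for k in c],(c['range_z']>0).mean())
E
```

```text
pics
0.0 [183.33519861 597.17905747 230.73619852] [[-9.55968227e-01  2.93470091e-01 -2.36335364e-04]
 [ 2.93470174e-01  9.55967645e-01 -1.05781053e-03]
 [-8.45067895e-05 -1.08059063e-03 -9.99999413e-01]] 85.43349938092507 -18.700000000000003
top 431.44426162825994 431.44426162825994 287.4512207035539 209.99601957103468 [[-0.029, 0.979, -0.202, 294.695], [-1.0, -0.028, 0.009, -13.13], [0.003, 0.202, 0.979, 1212.9], [0.0, 0.0, 0.0, 1.0]] ['image', 'range_z', 'fx', 'fy', 'cx', 'cy', 'cam_to_world'] 0.9961819727891157
side 484.5213589204796 484.5213589204796 273.1149906142746 218.92813570164847 [[0.999, -0.0, 0.052, 583.774], [0.045, 0.49, -0.871, -1208.057], [-0.025, 0.872, 0.489, 747.685], [0.0, 0.0, 0.0, 1.0]] ['image', 'range_z', 'fx', 'fy', 'cx', 'cy', 'cam_to_world'] 0.9960289115646258
```

View pics/top0.png

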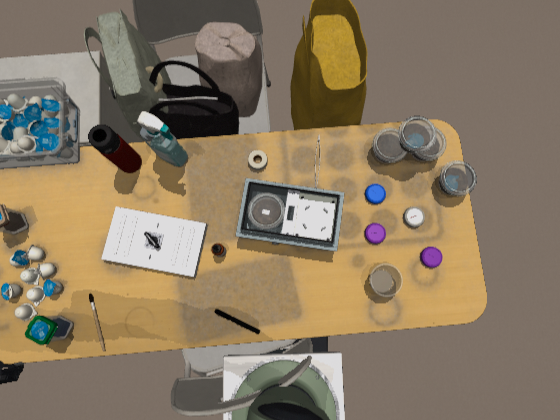

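View pics/side0.png

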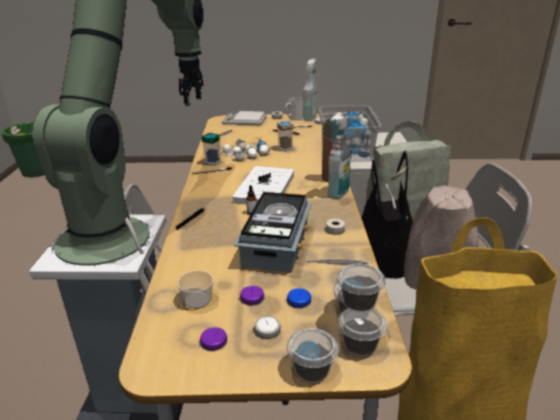

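Top view: chamber at (290,215), cover at (155,242) with its wing at (153,240), dropper at (219,250), label roll at (258,159), tweezers at (317,160), and clear cup at (384,281). Hygrometer candidates are blue (375,193), purple (375,233) and (431,257), and grey-white with a dial (414,216), which is (267,326) in the side view. Only the last one is grey, so it is the hygrometer. Next I'll enlarge and measure.

```bash
cat > h.py <<'E'
import numpy as np,cv2,pickle
def load(n,k=0): return pickle.load(open(f'pics/{n}{k}.pkl','rb'))
def ray(c,u,v):
    T=c['cam_to_world'];d=np.array([(u-c['cx'])/c['fx'],-(v-c['cy'])/c['fy'],-1.])
    return T[:3,3],T[:3,:3]@d
def onplane(c,u,v,z):
    o,d=ray(c,u,v);return o+d*(z-o[2])/d[2]
def cloud(c):
    v,u=np.mgrid[:420,:560];r=c['range_z'];T=c['cam_to_world']
    p=np.stack([(u-c['cx'])/c['fx']*r,-(v-c['cy'])/c['fy']*r,-r],-1)
    return p@T[:3,:3].T+T[:3,3]
def tri(c1,p1,c2,p2):
    o,d=ray(c1,*p1);q,e=ray(c2,*p2)
    s=np.linalg.lstsq(np.stack([d,-e],1),q-o,rcond=None)[0]
    a,b=o+s[0]*d,q+s[1]*e;return (a+b)/2,np.linalg.norm(a-b)
def blob(mask,box):
    m=np.zeros(mask.shape,np.uint8);x0,y0,x1,y1=box;m[y0:y1,x0:x1]=mask[y0:y1,x0:x1]
    n,l,s,c=cv2.connectedComponentsWithStats(m);i=1+np.argmax(s[1:,4]);return c[i],s[i],(l==i)
E
python3 - <<'E'
from h import *
t,s=load('top'),load('side')
ht=cv2.cvtColor(t['image'],cv2.COLOR_BGR2HSV);hs=cv2.cvtColor(s['image'],cv2.COLOR_BGR2HSV)
ct,st,mt=blob((ht[...,1]<60)&(ht[...,2]>90),(398,200,430,232))
cs,ss,ms=blob((hs[...,1]<70)&(hs[...,2]>90),(245,308,290,345))
print('hyg',ct,st,cs,ss,tri(t,ct,s,cs));P=cloud(t);Q=cloud(s)
print('cloud',np.median(P[mt],0),np.median(Q[ms],0),'top z pct',np.percentile(P[mt][:,2],[10,50,90]))
print('table z',P[250:260,330:350,2].mean(), P[300:310,150:180,2].mean())
# cover top
m=(P[...,2]>18)&(P[...,2]<36);cc,sc,mc=blob(m,(90,195,215,285));pt=P[mc]
print('cover',cc,sc,np.median(pt[:,2]),cv2.minAreaRect(pt[:,:2].astype(np.float32)))
m=(P[...,2]>40)&(P[...,2]<70);cw,sw,mw=blob(m,(130,220,175,262));pw=P[mw]
print('wing',sw,np.median(pw,0),cv2.minAreaRect(pw[:,:2].astype(np.float32)))
box=P[165:265,225:355];print(np.histogram(box[...,2],bins=np.arange(-5,125,5)))
m=(P[...,2]>103)&(P[...,2]<120);cr,sr,mr=blob(m,(225,170,355,262));pr=P[mr]
print('rim',sr,np.median(pr[:,2]),cv2.minAreaRect(pr[:,:2].astype(np.float32)))
a=cv2.resize(t['image'][165:265,90:225],None,fx=4,fy=4,interpolation=2);b=cv2.resize(t['image'][165:265,230:350],None,fx=4,fy=4)
c=cv2.resize(t['image'][180:275,360:450],(260,275));d=cv2.resize(s['image'][280:355,195:320],(400,240))
W=np.zeros((600,800,3),np.uint8)
r=cv2.resize(np.hstack([a,b]),(800,314));W[:314]=r;W[320:595,:260]=c;W[320:560,300:700]=d
cv2.imwrite('pics/crop.png',W)
E
```

```text
hyg [414.2327044  216.22641509] [405 207  20  20 318] [267.30693069 325.07920792] [254 316  27  19 404] (array([ 514.32239871, -383.03837269,   12.32958146]), np.float64(1.3072450340414747))
cloud [ 512.67692512 -381.410141     17.79894785] [ 515.76924429 -391.12345354   18.71047921] top z pct [14.32843449 17.79894785 20.76001867]
table z 1.2825716113373402 4.002911978843026
cover [154.15791567 240.69789181] [ 101  206  106   70 5028] 26.995025850413754 ((464.7067565917969, 347.90606689453125), (262.6846618652344, 151.26516723632812), 77.66947937011719)
wing [144 231  16  17  92] [463.68543927 345.51521297  54.46020901] ((465.29901123046875, 346.3909912109375), (55.5606803894043, 12.875658988952637), 40.89896011352539)
(array([3721, 2877,  327,  153,   38,   34,   32,   22,   27,   22,   34,
         27,   27,   50,  931,  954, 1368,  709,  307,  339,  145,  138,
        180,  292,   23]), array([ -5,   0,   5,  10,  15,  20,  25,  30,  35,  40,  45,  50,  55,
        60,  65,  70,  75,  80,  85,  90,  95, 100, 105, 110, 115, 120]))
rim [241 181  99  62 538] 110.72658472518935 ((518.0820922851562, -30.890167236328125), (242.4924774169922, 132.62875366210938), 79.61742401123047)
```

View pics/crop.png

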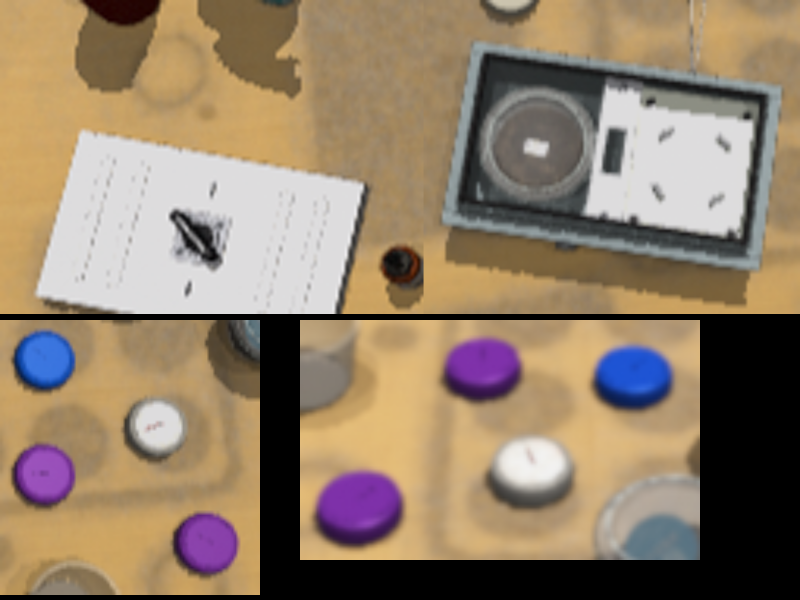

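The crop confirms it: the grey-white puck with the dial needle at (155,427) is the hygrometer. The fastener wing is at about 0.93 rad, from upper left to lower right at crop (195,240). The cradle lugs are at crop (665-725,135-200), the slot at (615,150) and the dropper at (402,265). Next I'll refine the chamber pose from its features.

Run:
```python
from h import *
t,s=load('top'),load('side')
P=cloud(t);Q=cloud(s)
def quad(c,z,box,mask):
    cc,ss,m=blob(mask,box);k=cv2.findContours(m.astype(np.uint8),0,1)[0];k=max(k,key=cv2.contourArea)
    pts=np.array([onplane(c,*p[0],z)[:2] for p in k],np.float32);return ss,cv2.minAreaRect(pts),cc
# bodies by height>15 : table level outline is side-free for the shoulder z=80
for n,c,C,box in(('top',t,P,(225,165,355,265)),('side',s,Q,(232,185,318,275))):
    print(n,'shoulder+',quad(c,80,box,(C[...,2]>60)))
    print(n,'rim',quad(c,112,box,(C[...,2]>104)))
    g=cv2.cvtColor(c['image'],cv2.COLOR_BGR2GRAY)
    # white shelf and bridge
    w=(g>150)&(C[...,2]>55)
    cc,ss,m=blob(w,box);k=max(cv2.findContours(m.astype(np.uint8),0,1)[0],key=cv2.contourArea)
    print(n,'white',ss,cc)
    f=np.zeros_like(g);cv2.drawContours(f,[cv2.convexHull(k)],-1,1,-1);f=cv2.erode(f,np.ones((3,3)))
    d=((g<120)&(f>0)).astype(np.uint8);N,l,S,c0=cv2.connectedComponentsWithStats(d)
    for i in range(1,N):
        if S[i,4]>=4: print('  dark',S[i].tolist(),c0[i].round(1),np.median(C[l==i],0).round(1),onplane(c,*c0[i],90.5 if S[i,4]>60 else 77).round(1))
# plausible heights
print('cover side',quad(s,27,(225,160,300,205),(Q[...,2]>18)&(Q[...,2]<36)))
m=(Q[...,2]>40)&(Q[...,2]<70);_,sw,mw=blob(m,(240,165,290,195));print('wing side',sw,np.median(Q[mw],0),cv2.minAreaRect(Q[mw][:,:2].astype(np.float32)))
gt=cv2.cvtColor(t['image'],cv2.COLOR_BGR2HSV);cm=(gt[...,1]<40)&(gt[...,2]>180)
print('cover top col',quad(t,27,(95,200,213,283),cm))
gs=cv2.cvtColor(s['image'],cv2.COLOR_BGR2HSV)
print('cover side col',quad(s,27,(225,160,300,205),(gs[...,1]<50)&(gs[...,2]>140)))
b=cv2.resize(s['image'][155:275,222:322],(500,600),interpolation=2);cv2.imwrite('pics/sidecrop.png',b)
```

```text
top shoulder+ (array([ 236,  178,  109,   73, 5465], dtype=int32), ((518.9918212890625, -29.449493408203125), (273.8711853027344, 162.68011474609375), 79.77488708496094), array([292.4558097 , 214.41024703]))
top rim (array([241, 181, 100,  62, 522], dtype=int32), ((518.0744018554688, -30.584823608398438), (245.5164337158203, 132.93626403808594), 80.36285400390625), array([290.08045977, 210.92145594]))
top white [ 281  192   54   49 1789] [308.31134712 217.59474567]
  dark [301, 196, 3, 3, 8] [301.9 196.9] [565.1 -64.3  69.9] [563.7 -63.8  77. ]
  dark [284, 198, 3, 9, 14] [284.8 202.7] [563.  -17.8  10. ] [548.9 -17.1  77. ]
  dark [287, 206, 7, 14, 80] [290.1 212.8] [533.9 -31.5   9.3] [518.1 -30.4  90.5]
  dark [282, 218, 1, 5, 5] [282. 220.] [508.8  -8.    8. ] [501.7  -8.3  77. ]
side shoulder+ (array([ 234,  191,   78,   64, 3221], dtype=int32), ((522.8322143554688, -19.663116455078125), (342.56024169921875, 163.1324920654297), 79.74372863769531), array([275.16081962, 223.05681465]))
side rim (array([241, 191,  65,  48, 499], dtype=int32), ((521.3162841796875, -41.45361328125), 
[... 248 characters left out ...]
.4339599609375), (283.5453796386719, 154.904052734375), 77.63824462890625), array([264.18525346, 181.30322581]))
wing side [258 172  14   9  71] [464.30267459 339.77357594  49.62023735] ((466.74163818359375, 341.6614990234375), (56.540985107421875, 15.916357040405273), 38.340187072753906)
cover top col (array([ 101,  207,  105,   69, 4805], dtype=int32), ((463.1105041503906, 348.0179748535156), (259.6830139160156, 151.30514526367188), 77.786865234375), array([153.86867846, 240.92174818]))
cover side col (array([ 233,  166,   61,   33, 1088], dtype=int32), ((465.512939453125, 340.1608581542969), (269.52154541015625, 155.38795471191406), 77.68710327148438), array([264.12316176, 181.24080882]))
```

View pics/sidecrop.png

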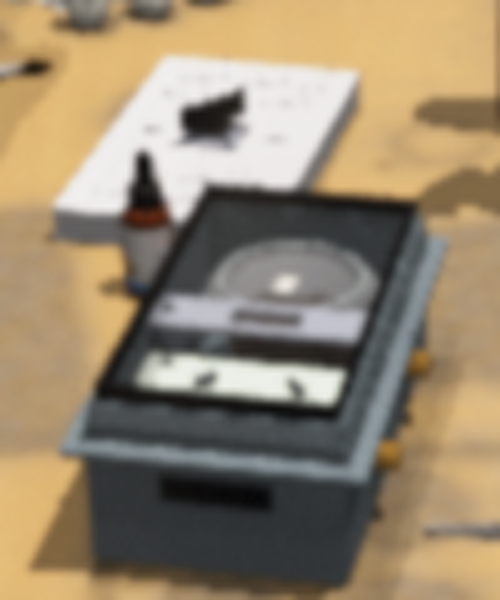

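Side crop: the slot is at crop (267,317), full-image (275.4,218.4), and lugs are visible at (205,380) and (296,387). The chamber is empty in the -y cell and the cover lies behind the dropper. Now the hygrometer grasp.

```bash
cat >> h.py <<'E'
def down(deg):
    a=np.radians(deg);c,s=np.cos(a),np.sin(a);return np.array([[-s,c,0],[c,s,0],[0,0,-1.]])
E
python3 - <<'E'
from h import *
from workcell import *
t,s=load('top'),load('side')
print('slot tri',tri(t,(290.1,212.8),s,(275.4,218.4)))
print('seat lugs',onplane(t,315.3,218.5,74))
lugs=tri(t,(691/.784/4-135+230,165+168/.785/4),s,(222+250/5,155+372/5));print('rough',lugs)
print('dropper',onplane(t,219,250,102),'hyg',onplane(t,414.23,216.2,17))
m=cv2.cvtColor(t['image'],cv2.COLOR_BGR2HSV)
for a in(-10,170):
    q=[inverse_kinematics([513,-382,z],down(a)) for z in(200,0)]+[inverse_kinematics([506,-96,70],down(a))];print(a,[None if x is None else np.round(x,2) for x in q])
E
```

```text
slot tri (array([519.41448523, -30.30360297,  87.6134995 ]), np.float64(1.5956682811072365))
seat lugs [503.79678389 -97.79786328  74.        ]
rough (array([507.50626351, -95.8303526 ,  89.1960446 ]), np.float64(12.975978624551846))
dropper [423.21282056 156.01147892 102.        ] hyg [ 512.89510709 -381.69685192   17.        ]
-10 [array([ 0.16,  0.66,  0.62,  1.61, -0.43,  1.01,  0.74]), array([ 0.33,  0.88,  0.34,  1.7 , -0.44,  0.64,  0.74]), array([-0.17,  0.63,  0.33,  2.02, -0.38,  0.55,  0.25])]
170 [array([-0.1 ,  0.95,  1.22,  1.63, -0.93,  1.26, -2.  ]), array([-0.02,  1.17,  1.  ,  1.72, -1.18,  0.99, -1.85]), array([-0.66,  1.08,  1.22,  2.04, -1.24,  1.06, -2.11])]
```

Run:
```python
from h import *
from workcell import *
R=down(-10.1)
movep([513,-382,230],R);print(read_state()['time'])
movel([513,-382,25],max_speed=250)
print('guard',movel([513,-382,-1],max_speed=60,guard=6));s=read_state();print(s['eef_pos'],s['ft_force'],s['time'])
clamp();s=read_state();print(s['finger_gap'],s['gripper_force'],s['ft_force'])
movel([513,-382,180],max_speed=250);s=read_state();print(s['finger_gap'],s['time'],s['ft_force'])
c=camera('side');cv2.imwrite('pics/side1.png',cv2.resize(c['image'][200:400,180:400],(660,600)));pickle.dump(c,open('pics/side1.pkl','wb'))
```

```text
3.6917
guard False
[ 512.81232312 -382.12138128   -1.16662244] [0.00148358 0.26034465 0.14593044] 5.2417
57.87818827481736 62.451510429382324 [-2.69744401  2.28814658  9.70613475]
57.80282130241517 6.5083 [-0.30574395 -0.61504584 -0.59118359]
```

View pics/side1.png

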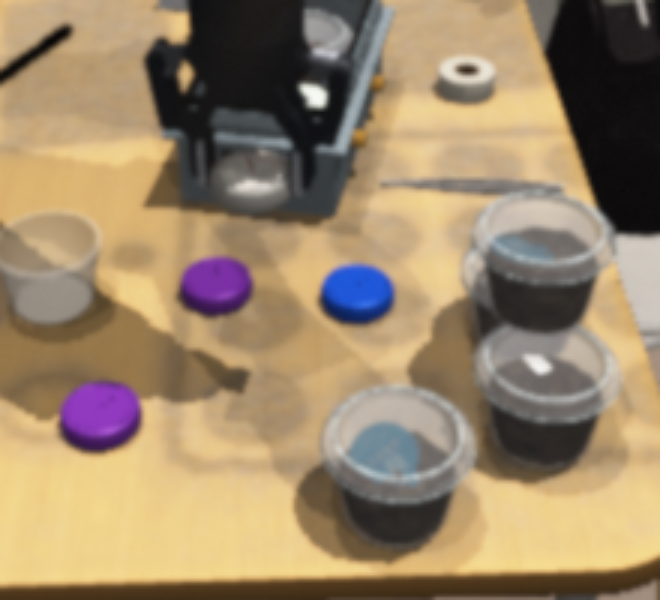

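The puck is held level between the fingers at crop (250,175). Next I'll place it in the cradle.

Run:
```python
from h import *
from workcell import *
x,y=506.8,-96.4
movel([x,y,180],max_speed=250)
movel([x,y,90],max_speed=150)
g=movel([x,y,67],max_speed=30,guard=5);s=read_state();print('guard',g,s['eef_pos'],s['ft_force'],s['finger_gap'],s['time'])
pickle.dump(s,open('pics/s.pkl','wb'))
```

```text
guard True [506.70465154 -96.32656072  69.7724575 ] [-2.00286947  0.9138203  11.94952776] 57.57071259914154 9.25
```

Run:
```python
from h import *
from workcell import *
x,y=506.8,-96.4
movel([x,y,70.5],max_speed=30);open_gripper()
s=read_state();print(s['ft_force'],s['finger_gap'])
movel([x,y,230],max_speed=200)
movep([470,330,230],down(131));print(read_state()['time'])
c=camera('top');pickle.dump(c,open('pics/top2.pkl','wb'))
P=cloud(c)
hsv=cv2.cvtColor(c['image'],cv2.COLOR_BGR2HSV)
m=(P[...,2]>81)&(P[...,2]<96);cc,ss,mm=blob(m,(298,195,335,240));print(cc,ss,np.median(P[mm],0),onplane(c,*cc,88),cv2.minAreaRect(P[mm][:,:2].astype(np.float32)))
cv2.imwrite('pics/top2.png',cv2.resize(c['image'][165:265,230:350],(600,500)))
```

```text
[0.4386357  0.08303312 0.38090152] 85.36089235973981
12.4167
[314.97560976 216.52845528] [304 206  22  22 369] [506.30756481 -96.05450408  87.30103368] [506.56834502 -96.12047709  88.        ] ((507.7579040527344, -95.11387634277344), (55.70018768310547, 57.983150482177734), 87.62117004394531)
```

View pics/top2.png

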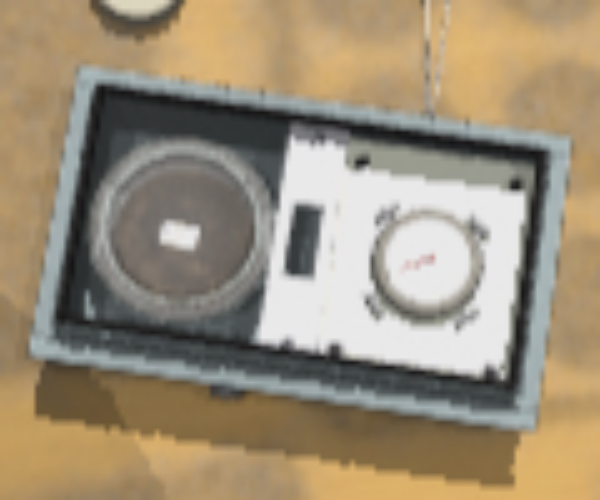

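The puck sits inside all four lugs at crop (427,265), with its top at z≈87-88. The camera and robot agree to under 1 mm there. Now I'll grip the wing, turn it in line with the index marks, and lift.

Run:
```python
from h import *
from workcell import *
x,y=464,347.2
movel([x,y,230],down(131),max_speed=200)
movel([x,y,60],max_speed=200)
g=movel([x,y,34],max_speed=60,guard=6);s=read_state();print(g,s['eef_pos'],s['ft_force'])
clamp();s=read_state();print(s['finger_gap'],s['ft_force'],s['torque'])
for a in(113,95,77.7): movel([x,y,34],down(a),max_speed=60);s=read_state();print(s['ft_force'],s['torque'],s['time'])
c=camera('side');cv2.imwrite('pics/side3.png',cv2.resize(c['image'][130:250,210:330],(600,600)));pickle.dump(c,open('pics/side3.pkl','wb'))
Q=cloud(c);m=(Q[...,2]>18)&(Q[...,2]<36);cc,ss,mc=blob(m,(225,160,300,208));print(cc,ss,cv2.minAreaRect(Q[mc][:,:2].astype(np.float32)))
```

```text
False [463.97413203 347.13894729  33.82160873] [-0.54482685 -0.01877658 -0.25190923]
21.13476554608306 [-1.20053726 -0.68317541  8.06291443] [-0.18623185  0.58312309  0.09939867]
[-1.55957523 -2.3887195   8.80353346] [-0.45943202  0.39384209 -0.03369153] 15.4
[-1.61943234 -3.34726447  9.81628148] [-0.71555531  0.37762549 -0.11870055] 15.8667
[-1.28767912 -4.46774546  9.91296135] [-1.07482446  0.32228521 -0.08153454] 16.3167
[264.38523761 182.20728008] [233 166  61  35 989] ((465.6074523925781, 341.97479248046875), (271.6978454589844, 155.37667846679688), 78.33592987060547)
```

View pics/side3.png

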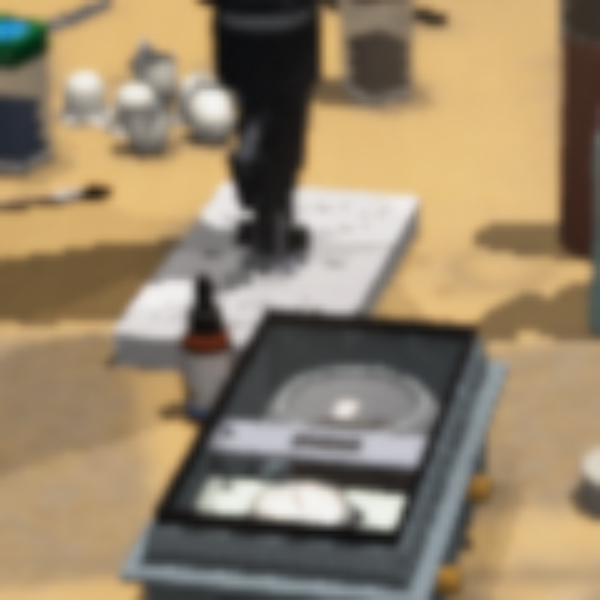

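The gap stopped at 21 mm instead of 10, so the tips probably caught the hub below the wing. I'll open, back off and look.

Run:
```python
from h import *
from workcell import *
open_gripper(); movel([464,347.2,120],max_speed=200); movel([330,540,230],max_speed=250)
print(read_state()['time'])
c=camera('top');pickle.dump(c,open('pics/top4.pkl','wb'));P=cloud(c)
m=(P[...,2]>18)&(P[...,2]<36);cc,sc,mc=blob(m,(90,195,215,285));print('cover',cv2.minAreaRect(P[mc][:,:2].astype(np.float32)),sc)
m=(P[...,2]>42)&(P[...,2]<70);cw,sw,mw=blob(m,(130,220,175,262));print('wing',sw,np.median(P[mw],0),cv2.minAreaRect(P[mw][:,:2].astype(np.float32)))
hsv=cv2.cvtColor(c['image'],cv2.COLOR_BGR2HSV);_,_,mm=blob((hsv[...,1]<40)&(hsv[...,2]>170),(95,200,213,283))
k=max(cv2.findContours(mm.astype(np.uint8),0,1)[0],key=cv2.contourArea);print(cv2.minAreaRect(np.array([onplane(c,*p[0],27)[:2] for p in k],np.float32)))
cv2.imwrite('pics/top4.png',cv2.resize(c['image'][195:290,90:215],(750,570)))
```

```text
18.775
cover ((464.84765625, 348.27386474609375), (262.64312744140625, 151.39654541015625), 77.66322326660156) [ 101  206  106   71 5010]
wing [147 230   9  20  97] [463.38198937 346.38662212  54.82623461] ((464.0060119628906, 347.5578308105469), (11.510664939880371, 52.45002365112305), 77.85906219482422)
((463.53729248046875, 347.953857421875), (259.7702331542969, 151.99830627441406), 77.64614868164062)
```

View pics/top4.png

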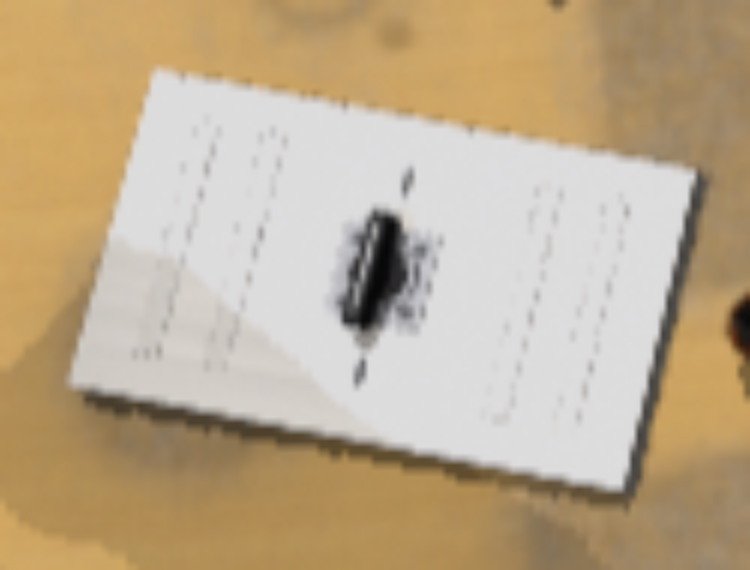

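The wing at crop (370,270) is now in line with both index marks at (407,180) and (360,372). I'll regrip it higher and lift.

Run:
```python
from h import *
from workcell import *
x,y=463.8,347.6
movel([x,y,120],down(77.7),max_speed=250); movel([x,y,40.5],max_speed=120)
clamp();s=read_state();print(s['finger_gap'],s['ft_force'],s['eef_pos'],s['time'])
if s['finger_gap']<14:
    movel([x,y,60],max_speed=60);s=read_state();print(s['finger_gap'],s['ft_force'],s['torque'])
    movel([x,y,190],max_speed=150);s=read_state();print(s['finger_gap'],s['ft_force'],s['torque'],s['time'])
```

```text
8.079458055879318 [-1.17313301 -1.75318954  6.07653077] [463.8040219  347.555945    40.76923885] 21.5
8.511645095105388 [-0.31692404 -0.37009018 -5.03165421] [0.017356   0.00333613 0.03537238]
8.302731847558276 [ 0.42212515 -0.0351792  -5.17710278] [ 0.01587686  0.03541857 -0.03691114] 22.9917
```

Run:
```python
from h import *
from workcell import *
movel([518.3,-30.7,190],down(79.9),max_speed=150);movel([518.3,-30.7,165],max_speed=80)
s=read_state();print(s['finger_gap'],s['eef_pos'],s['ft_force'],s['time'])
c=camera('top');pickle.dump(c,open('pics/top5.pkl','wb'));P=cloud(c)
hsv=cv2.cvtColor(c['image'],cv2.COLOR_BGR2HSV)
m=(P[...,2]>143)&(P[...,2]<160);cc,sc,mm=blob(m,(215,140,370,290));print(sc,np.median(P[mm][:,2]),cv2.minAreaRect(P[mm][:,:2].astype(np.float32)))
c2=camera('side');Q=cloud(c2);m=(Q[...,2]>143)&(Q[...,2]<160);cc,sc,mm=blob(m,(215,120,340,260));p=Q[mm];print(sc,cv2.minAreaRect(p[:,:2].astype(np.float32)))
A=np.c_[p[:,:2]-[518,-30],np.ones(len(p))];print('tilt',np.linalg.lstsq(A,p[:,2],rcond=None)[0])
cv2.imwrite('pics/c6.png',np.hstack([cv2.resize(c['image'][140:290,215:365],(400,400)),cv2.resize(c2['image'][130:280,210:360],(400,400))]))
```

```text
8.165359357860721 [518.21855324 -30.77365019 164.85428395] [ 0.66193129 -0.11937358 -4.32384336] 26.15
[ 311  184   34   62 1487] 150.63219791983283 ((501.8043518066406, -125.69439697265625), (66.80533599853516, 152.4239959716797), 79.11759948730469)
[ 235  177   75   51 2356] ((519.9188232421875, -33.299072265625), (265.36749267578125, 151.24349975585938), 79.8233871459961)
tilt [-1.48709802e-03  5.38252309e-03  1.52053136e+02]
```

View pics/c6.png

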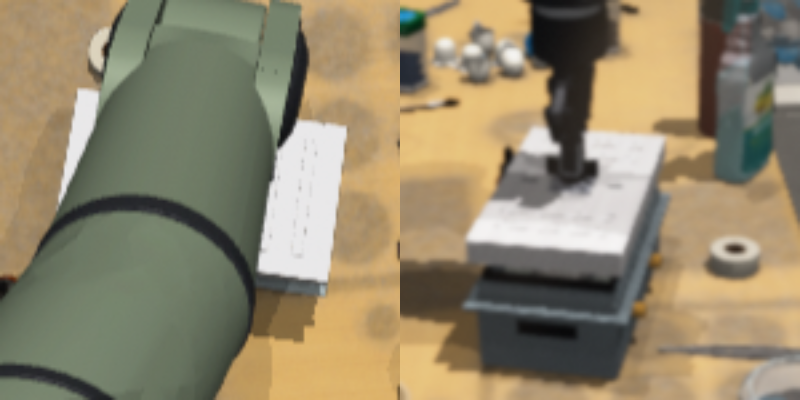

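The cover hangs level over the chamber with yaw 79.8°, matching the rim. I'll lower it under a force guard.

Run:
```python
from h import *
from workcell import *
x,y=518.9,-30.6
movel([x,y,146],down(79.9),max_speed=80)
g=movel([x,y,131.5],max_speed=30,guard=5);s=read_state();print(g,s['eef_pos'],s['ft_force'],s['torque'],s['time'])
if not g:
    g=movel([x,y,126],max_speed=20,guard=9);s=read_state();print(g,s['eef_pos'],s['ft_force'],s['torque'],s['finger_gap'],s['time'])
```

```text
False [518.89021571 -30.65742774 131.47875616] [-0.46082495 -0.15377101 -5.10151061] [-0.02733173 -0.03759696  0.01223607] 27.275
False [519.21350553 -30.62270412 126.22230574] [ 1.3004519  -0.49010383  4.67612872] [ 0.02197636 -0.00862319  0.00683747] 8.911469160783989 27.7
```

The bar is through the slot, since the cover is below the 87 mm stop. Now I'll press it fully down.

Run:
```python
from h import *
from workcell import *
x,y=518.9,-30.6
for z in(122,120.5,119.5):
    g=movel([x,y,z],max_speed=20,guard=25);s=read_state();print(z,g,s['eef_pos'].round(2),s['ft_force'].round(2),s['torque'].round(2),s['finger_gap'],s['time'])
    if g: break
wait(0.5);s=read_state();print(s['eef_pos'],s['ft_force'],s['qvel'].round(4))
c=camera('side');Q=cloud(c);m=(Q[...,2]>95)&(Q[...,2]<120);cc,sc,mm=blob(m,(215,150,340,270));p=Q[mm];print(sc,cv2.minAreaRect(p[:,:2].astype(np.float32)),np.median(p[:,2]))
A=np.c_[p[:,:2]-[518,-30],np.ones(len(p))];print('tilt',np.linalg.lstsq(A,p[:,2],rcond=None)[0])
cv2.imwrite('pics/c7.png',cv2.resize(c['image'][130:280,210:360],(600,600)))
```

```text
122 False [519.24 -30.65 122.29] [-0.66  0.88  6.77] [-0.02  0.14 -0.03] 8.2770613612324 28.05
120.5 False [519.25 -30.63 120.86] [-0.48 -0.43  8.77] [-0.01  0.17  0.03] 8.43371882982257 28.3
119.5 False [519.34 -30.66 120.59] [-5.65  0.13 25.79] [ 0.13  1.33 -0.  ] 8.332158061742632 28.55
[519.35509279 -30.6526467  120.58267455] [-5.27648443  1.02388103 26.47146208] [-0.002   0.0005  0.0013  0.0008 -0.0003  0.001  -0.0022]
[ 236  191   74   53 2507] ((520.2628173828125, -33.61277770996094), (266.96533203125, 152.84619140625), 80.08441925048828) 107.68714472548413
tilt [-4.79962654e-03  1.15384998e-02  1.07601531e+02]
```

View pics/c7.png

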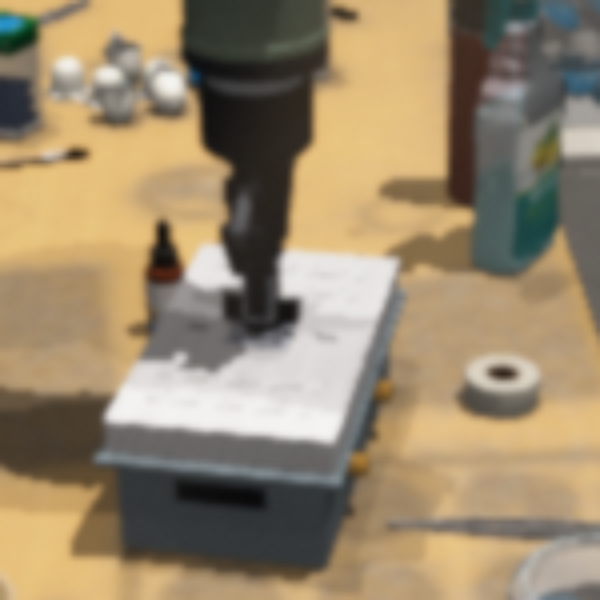

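The cover sits level on the shoulder (top at z≈107.6, 107 expected). The force rose sharply at the hard stop, and the wing is along the slot. I'm handing it in while holding.

```bash
python3 -c "
from workcell import *
print(finish_job(),read_state()['time'])"
```

```text
the job is handed in; nothing more can be done
the job is handed in; nothing more can be done
```

I handed the job in at about 29 s of the 64 s: the hygrometer is face up in its cradle and released, and the cover is held fully down against the seal with the bar through the slot, unlocked; the judge's verdict wasn't shown.

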